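# Clamp the whetstone in its holder with the slip knob

### The job

Get the sharpening place ready: lay the whetstone, cream side up, flat in the bed of the holder between its two rubber jaws and let go of it. Then turn the black knob slowly clockwise (seen from above), with as many fresh grips as it takes, until the stone is clamped and the knob clearly slips on its red-marked flange; stop there, with no more than an eighth of a turn of slipping, let go, and leave the mug and the white jar alone.

Things in the scene. Friction and masses are not known exactly. Their poses are not given: they have to be found in the camera images.
- stone: The whetstone, a block 110 x 40 x 28 mm (its x, y, z), about 0.27 kg, cream upper part and slate-blue lower part, lying flat on the worktop. Origin at its centre; x along its length, z up through the cream face.
- holder: Whetstone holder: dark steel base 240 x 66 mm, fixed to the worktop. Origin at worktop height on its centre line; x along it from the knob end (-x) to the end stop (+x), y across, z up; base from x = -135 to +105 mm. Grey gear housing x = -130 to -78 mm, top z = 40 mm. Fixed end stop at the +x end: grey block, top z = 36 mm; its rubber face is at x = +62 to +76 mm, set anew each time, not measured.
- bed (a point): A point on the bed's black rubber floor, at holder x = +3 mm, y = 0, z = 14 mm, with the holder's axes. A stone let down with its centre over this point clears jaw and end stop; when seated its centre is 14 mm above it. Low lips along both sides stand 46 mm apart (inside) and 5 mm above the floor, from holder x = -37 to +53 mm.
- jaw: The moving jaw, 42 mm wide, top at 36 mm. Origin and axes coincide with the holder's when fully open, as at the start; its soft rubber face lies at x = -56 mm from that origin and gives about 3 mm in clamping. It moves to +x 6 mm per radian of the flange, pushes the stone to the end stop and clamps it (about 18 to 25 N when the knob slips). Self-locking: it holds when the knob is let go.
- knob_center (a point): Centre of the black ribbed round knob: diameter 38 mm, from 56 to 89 mm above the worktop, axis upright, at holder x = -104 mm. Grip its sides at any angle. Clockwise from above closes the jaw. It carries the flange along against about 0.15 N m; with the stone clamped it slips smoothly above about 0.26 N m. Spun fast (over 2.5 rad/s) while slipping, it pinches the stone over 40 N.
- knob_mark (a point): The white line on the side of the knob, 20 mm from the knob's axis, 72.5 mm above the worktop. Turns with the knob. At the start it stands right above flange_mark.
- flange_mark (a point): The red mark on the steel flange (51 mm in diameter, top at 54 mm) below the knob, 20 mm from the same axis. It turns with the drive of the jaw; the angle between this and knob_mark round the axis is how far the knob has slipped.
- mug_1: A white mug with a reddish-brown inside, 87 mm in diameter, 90 mm tall, a bystander. Origin at the centre of its foot.
- jar_1: A square white ceramic jar with lid, 62 x 62 x 98 mm, a bystander. Origin at the centre of its foot.
Mind the look-alikes: they are no part of the job. There is more than one size of the stone; the one meant has the size given above.

How it is judged:
On the way, in this order (a step that is already met when the one before it is completed fails the run):
1. the stone lies flat in the bed of the holder between jaw and end stop, let go (y of stone in the frame of holder between -0.006 and 0.006 m and z of stone in the frame of holder between 0.026 and 0.0305 m and angle between stone's own z axis and vertical below 0.06 rad and angle between the x axis of stone and the x axis of holder, either way round below 0.08 rad and x of stone in the frame of holder between -0.006 and 0.025 m and contact force between the fingers and stone below 0.3 N), for 0.2 s.
2. the jaw clamps the stone (over 8 N) and the knob has slipped at least 0.15 rad on its flange (contact force between jaw and stone above 8 N and horizontal distance between knob_mark and flange_mark above 0.003 m), for 0.2 s.
At the end, for the whole second after the job is handed in: The stone lies flat in the bed, cream side up: within 6 mm of the centre line and 0.08 rad of the holder's direction, 26 to 30.5 mm high (centre), 2 to 25 mm along +x, tilt under 0.06 rad. The jaw presses it with over 8 N. The knob has slipped on its flange by 0.15 to 0.9 rad (all of step 2 and y of stone in the frame of holder between -0.006 and 0.006 m and z of stone in the frame of holder between 0.026 and 0.0305 m and angle between stone's own z axis and vertical below 0.06 rad and angle between the x axis of stone and the x axis of holder, either way round below 0.08 rad and x of stone in the frame of holder between 0.002 and 0.025 m and horizontal distance between knob_mark and flange_mark below 0.0174 m); the robot touches nothing.
It fails at once if the knob slips more than about 0.9 rad on its flange (horizontal distance between knob_mark and flange_mark above 0.0174 m).
It fails at once if the jaw pinches the stone with more than 40 N (contact force between jaw and stone above 40 N).
It fails at once if the mug is moved by more than 20 mm (distance of mug_1 from where it was at the start of the episode above 0.02 m).
It fails at once if the jar is moved by more than 20 mm (distance of jar_1 from where it was at the start of the episode above 0.02 m).
It also fails if it takes over 72 s, if anything falls off the work surface, if the arm or the gripper's body presses on something with over 40 N, if the wrist force passes 120 N, or if a joint passes its speed limit or range.

### The arm

A 6-joint arm with a two-finger parallel gripper is mounted at the origin on the work surface; the furniture and walls round the work are solid. World frame = base frame: x ahead of the robot, y to its left, z up, the work surface at z = 0. Lengths are in m, angles in rad, forces in N, time in s.
With the tool pointing down it reaches from about 0.275 to 0.775 m from the base axis. Payload 14.6 kg.
Tool frame: the origin (TCP) lies on the centre line of the jaws, within the pads' length; the fingertips stand 14 mm ahead of it and the grasp point (between the pads) lies 5 mm behind it (ctrl.tcp_to_tips is the distance from the TCP to the fingertips, in m); z points along the fingers, y is the line along which they close (so a half turn about z gives the same grasp; the last joint's range is limited). The gripper opens to 85 mm and grips with 20 to 120 N. Pads are 22 mm wide; open, the fingers measure 114 mm over their backs; the gripper's body (76 mm by 85 mm) begins 54 mm behind the grasp point. The pads swing forward as they close: fully open they stand 13 mm farther back than shut.
Start: joints at [-1.484, 0.263, -0.048, 1.259, 0, 1.415], TCP at [0.126, -0.51, 0.245] pointing down, gripper open.
Joint ranges: [-2.65, 2.65], [-0.89, 1.7], [-1.18, 1.37], [-2.13, 2.11], [-1.35, 1.29], [-3.14, 3.14]. Speed limits (rad/s): [1.89, 1.89, 2.57, 2.79, 3.14, 3.14].

### API

Orientations are given as a unit quaternion [x, y, z, w].
In Python, from bench import ctrl gives the robot as it stands. The module is installed in compiled form; this text tells all that it offers.
- The arm moves only by the tool send_rows, never from a script. Its argument "increments" is a list of rows, each a list of 3 entries, a list of its own where there are three numbers: the shift along the tool's x, y, z in mm, then the turn, a rotation vector about the tool's x, y, z in rad, then the opening, from 0 (shut) to 1 (fully open). In form: [[[tx, ty, tz], [rx, ry, rz], jaw], ...]. A call has 1 to 20 rows; each row shifts and turns the commanded pose from where the row before left it, along the tool's axes as they then stand; what a row does not reach is not made up. A row lasts 1/10 s, in which the tool goes at most 50 mm and 8.59 degrees, less where a joint would pass 70% of its speed; a pose out of reach is approached as far as the arm can. A call with a gripper value outside its range is refused whole. The fingers move at their own pace and stop on an object; the grip force is fixed at half the most. Time passes only in rows, so rows that do not move let the fingers close. It gives the time, the measured TCP pose, the force, the opening and the grip force at its end, in the units of the state.
- ctrl.sense(): the state, without advancing time (a new reading comes with each control period).
- ctrl.grab_frame(name): name is "scene" or "top" or "wrist"; returns a dict with "frame" (384x512x3 uint8, red, green, blue), "depth" (384x512 float32, m along the optical axis (not along the pixel's ray), 0 where there is no reading), "K" (3x3 intrinsics, pixels), "world_from_camera" (4x4, takes a point from camera to world coordinates). Camera axes: x right, y down, z forward; pixel columns grow to the right and rows downward; lengths in m; the calibration is good to about 2 mm. A picture is of the moment at which its call begins.
- ctrl.finish_job(): hands the job in; it is judged then, once.
The state is a dict: "clock": time; "joint_positions": joint angles; "joint_velocities": joint speeds; "tau": joint torques, N m; "tcp_pos": TCP position; "tcp_rot": TCP orientation; "ft_force": force on the tool from outside, world axes, zero at the start; "wrist_torque": the same for the moment, N m; "finger_gap": finger opening in m; "finger_force": force on a finger pad.
Only numpy, scipy, OpenCV 4.12 (cv2) and the standard library are available. Lean on these libraries where they do the work, as an engineer would, in place of code of your own. Each camera call takes 0.05 s, during which the arm holds its last target. There are 200 camera calls.

## Working session

There is one attempt and no reset: what is moved stays moved. The work goes in short steps, Python scripts to look and compute and a tool call to move; the robot and the scene stay as the last step left them, time stands still between calls to the robot, and variables do not carry over. Pictures are saved under pics/ and viewed, at most 10 in all, crops included, and the job is handed in when it is done.

Besides the shell and the picture viewer there is one more tool, called by a JSON object that holds its "name" and its "arguments". send_rows: Moves the arm, as the interface text tells. Its arguments: {"type":"object","properties":{"increments":{"type":"array","items":{"type":"array"}}},"required":["increments"]}

```bash
mkdir -p pics; cat > h.py <<'E'
import numpy as np, cv2
from bench import ctrl
def grab(n,save=None):
    f=ctrl.grab_frame(n)
    if save: np.savez('pics/'+save+'.npz',**f); cv2.imwrite('pics/'+save+'.png',f['frame'][:,:,::-1])
    return f
def load(s): return np.load('pics/'+s+'.npz')
def p3(f,u,v,z=None):
    K,T=f['K'],f['world_from_camera']
    r=np.linalg.inv(K)@[u,v,1.]
    if z is None:
        d=f['depth'][int(round(v)),int(round(u))]
        return T[:3,:3]@(r*d)+T[:3,3]
    w=T[:3,:3]@r; return T[:3,3]+w*(z-T[2,3])/w[2]
E
python3 - <<'E'
from h import *
a=grab('top','top0');b=grab('scene','sc0')
cv2.imwrite('pics/both.png',cv2.resize(np.hstack([a['frame'],b['frame']])[:,:,::-1],(800,300)))
E
```

```text
(no output)
```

View pics/top0.png

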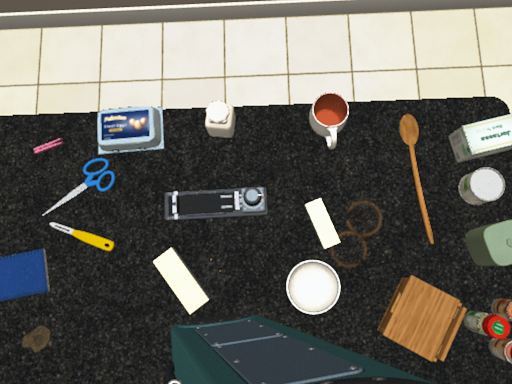

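View pics/sc0.png

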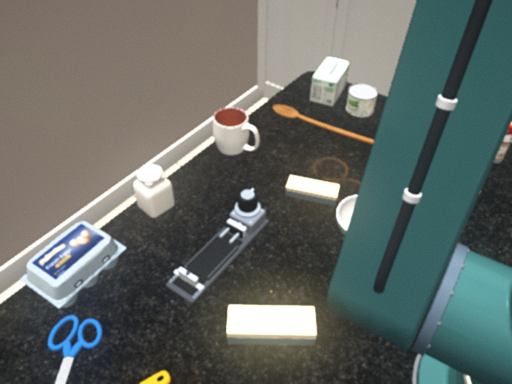

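Two candidate stones in the top view, at (322,223) and (181,281). I'll measure both, along with the holder, and make one enlarged crop.

```bash
python3 - <<'E'
from h import *
f=load('top0'); F=f['frame']; np.set_printoptions(precision=4,suppress=True)
T=f['world_from_camera']; print(T)
hsv=cv2.cvtColor(F,cv2.COLOR_RGB2HSV)
for (x0,y0,x1,y1) in [(295,190,345,255),(145,240,215,320)]:
    m=np.zeros(F.shape[:2],np.uint8); m[y0:y1,x0:x1]=(F[y0:y1,x0:x1].min(2)>140)
    c=max(cv2.findContours(m,0,2)[0],key=cv2.contourArea); m2=np.zeros_like(m); cv2.drawContours(m2,[c],-1,1,-1)
    vs,us=np.nonzero(m2); P=np.array([p3(f,u,v) for u,v in zip(us,vs)])
    z=np.median(P[:,2]); P=np.array([p3(f,u,v,z) for u,v in zip(us,vs)])
    r=cv2.minAreaRect((P[:,:2]*1000).astype(np.float32)); print(z,r)
for u,v in [(252,196),(167,205),(266,201),(216,122),(329,118),(190,203),(174,203)]: print(u,v,p3(f,u,v))
a=cv2.resize(F[175:255,155:355],(800,320),interpolation=2)
b=cv2.resize(F[180:225,155:280],(750,270),interpolation=2)
cv2.imwrite('pics/crop1.png',np.vstack([a,np.pad(b,((0,0),(0,50),(0,0)))])[:,:,::-1])
E
```

```text
[[-0.0285 -0.9842  0.1747  0.3786]
 [-0.9991  0.0338  0.0274 -0.0816]
 [-0.0329 -0.1738 -0.9842  0.9715]
 [ 0.      0.      0.      1.    ]]
0.02818645220834093 ((479.9898376464844, -202.20632934570312), (110.99307250976562, 41.03937911987305), 20.575822830200195)
0.03661158174332613 ((362.5404357910156, 117.3218002319336), (144.89141845703125, 52.46607971191406), 35.61726760864258)
252 196 [ 0.5355 -0.0483  0.089 ]
167 205 [0.5349 0.1543 0.0099]
266 201 [ 0.5372 -0.0776  0.0063]
216 122 [0.7037 0.0267 0.0922]
329 118 [ 0.735  -0.236   0.0047]
190 203 [0.5371 0.0993 0.0148]
174 203 [0.5343 0.1312 0.0388]
```

View pics/crop1.png

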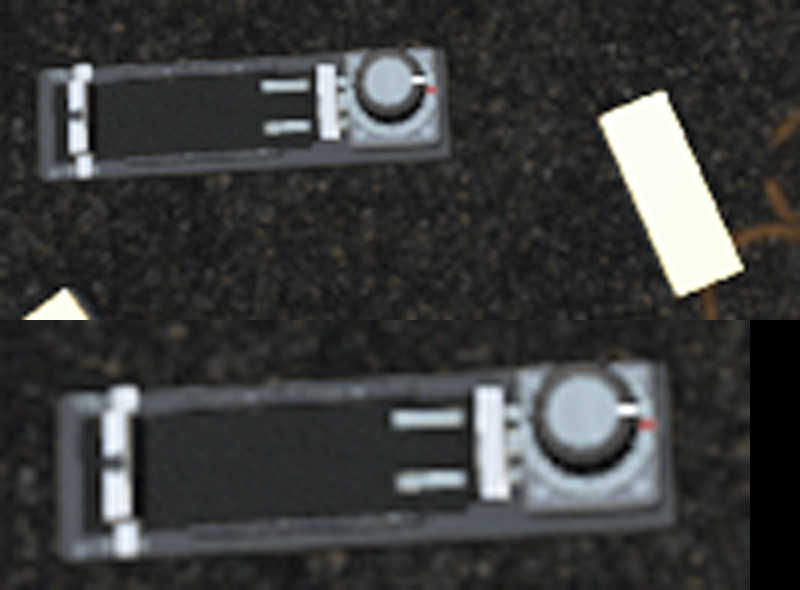

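The stone at (322,223) measures 111 x 41 mm with its top at 28 mm, so it is the one meant. The other, at (181,281), is 145 x 52 x 37 mm. The crop shows cream up on the right stone, the knob at about (252,195), and its white and red marks together on the -y side.

```bash
cat >> h.py <<'E'
from scipy.spatial.transform import Rotation as R
def delta(pos,yaw_y,pose=None):
    """tool pointing down, tool y along world yaw_y; gives tool-frame shift mm + rotvec (applied to start frame)"""
    s=ctrl.sense(); r0=R.from_quat(s['tcp_rot']); p0=np.array(s['tcp_pos'])
    best=None
    for k in (0,np.pi):
        a=yaw_y+k; y=np.array([np.cos(a),np.sin(a),0]); z=np.array([0,0,-1.]); x=np.cross(y,z)
        rv=(r0.inv()*R.from_matrix(np.c_[x,y,z])).as_rotvec()
        if best is None or np.linalg.norm(rv)<np.linalg.norm(best): best=rv
    return r0.inv().apply(np.array(pos)-p0)*1000,best
E
python3 - <<'E'
from h import *
np.set_printoptions(precision=4,suppress=True)
f=load('top0')
C=np.array([p3(f,u,v,.008) for u,v in [(165,192.5),(165.5,220),(265.5,187.5),(267.5,214.5)]])[:,:2]
print(C, np.linalg.norm(C[0]-C[2]),np.linalg.norm(C[0]-C[1]))
e=(C[0]+C[1])/2; k=(C[2]+C[3])/2; d=(e-k); print('yaw',np.arctan2(d[1],d[0])); d/=np.linalg.norm(d)
print('origin from base',(e+k)/2+.015*d,'knob',p3(f,252,195.3,.089),p3(f,252,195.3,.089)[:2]+.104*d)
print('endstop/jaw pts')
P=[]
# rubber floor, all pixels near bed: depth profile along holder
s=ctrl.sense(); print(s,ctrl.tcp_to_tips); r=R.from_quat(s['tcp_rot']).as_matrix(); print(r)
print(delta([.480,-.202,.10],np.deg2rad(110.6)))
E
```

```text
[[ 0.5653  0.1598]
 [ 0.5     0.158 ]
 [ 0.569  -0.0775]
 [ 0.5051 -0.0801]] 0.23733031197503612 0.06533783080259502
yaw 1.589407403464541
origin from base [0.5346 0.0551] knob [ 0.537  -0.0484  0.089 ] [0.535  0.0556]
endstop/jaw pts
{'clock': 0.1, 'joint_positions': array([-1.4843,  0.2635, -0.0489,  1.2594, -0.    ,  1.4155]), 'joint_velocities': array([-0.0014, -0.0012,  0.0018,  0.0021,  0.0002, -0.001 ]), 'tau': array([  0.0036, -63.8576,  38.5064,   0.01  ,  -0.0001,   0.    ]), 'tcp_pos': array([ 0.1257, -0.5095,  0.2449]), 'tcp_rot': array([ 0.9927,  0.1206,  0.    , -0.0005]), 'ft_force': array([ 0.0336,  0.345 , -0.0698]), 'wrist_torque': array([ 0.    ,  0.0463, -0.047 ]), 'finger_force': 0.0, 'finger_gap': 0.08544724724082446} 0.014
[[ 0.9709  0.2394 -0.0001]
 [ 0.2394 -0.9709  0.0009]
 [ 0.0001 -0.0009 -1.    ]]
(array([ 417.6409, -213.5891,  145.1257]), array([-0.0009, -0.0002, -0.1178]))
```

{"name": "send_rows", "arguments": {"increments": [[[38, -19.4, 0], [0, 0, 0], 1], [[38, -19.4, 0], [0, 0, 0], 1], [[38, -19.4, 0], [0, 0, 0], 1], [[38, -19.4, 0], [0, 0, 0], 1], [[38, -19.4, 0], [0, 0, 0], 1], [[38, -19.4, 0], [0, 0, 0], 1], [[38, -19.4, 0], [0, 0, 0], 1], [[38, -19.4, 0], [0, 0, 0], 1], [[38, -19.4, 0], [0, 0, 0], 1], [[38, -19.4, 0], [0, 0, 0], 1], [[38, -19.4, 0], [0, 0, 0], 1], [[0, 0, 40], [0, 0, -0.118], 1], [[0, 0, 40], [0, 0, 0], 1], [[0, 0, 40], [0, 0, 0], 1], [[0, 0, 0], [0, 0, 0], 1], [[0, 0, 0], [0, 0, 0], 1]]}}

```text
clock: 1.7
tcp_pos: [0.4804, -0.2024, 0.126]
tcp_rot: [0.984, 0.179, -0.0, -0.0]
ft_force: [-0.4, 0.7, 1.3]
finger_gap: 0.0852
finger_force: 0.0
```

```bash
python3 - <<'E'
from h import *
np.set_printoptions(precision=4,suppress=True)
f=grab('wrist','w1'); F=f['frame']
print(delta([.480,-.202,.021],np.deg2rad(110.6))); print(ctrl.sense()['joint_positions'])
m=(F.min(2)>140).astype(np.uint8)
for c in cv2.findContours(m,0,2)[0]:
    if cv2.contourArea(c)>1500:
        P=np.array([p3(f,u,v,.028) for u,v in c[:,0]]); print(cv2.minAreaRect((P[:,:2]*1000).astype(np.float32)),np.median([p3(f,u,v)[2] for u,v in c[:,0]]))
E
```

```text
(array([ -0.7468,  -1.3295, 105.9262]), array([ 0.0011, -0.0008,  0.0001]))
[-0.5553  0.3232 -0.296   0.9503 -0.      2.2266]
((342.2762145996094, -185.76861572265625), (86.5220947265625, 67.88573455810547), 45.37977600097656) 0.03557410340190781
((478.60845947265625, -200.14718627929688), (107.93773651123047, 39.133338928222656), 20.779460906982422) 0.027572146814723947
```

View pics/w1.png

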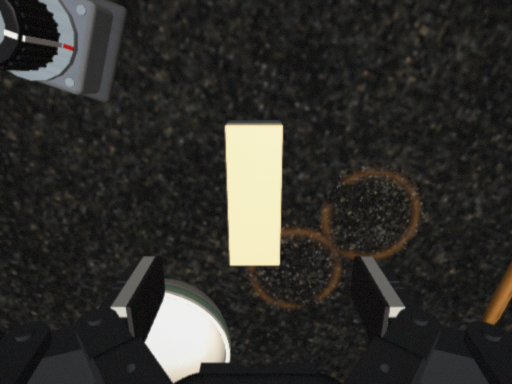

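The picture shows the stone between the open fingers, centred at (255,194), with the bowl clear of the fingers. Next I descend, grip and lift.

{"name": "send_rows", "arguments": {"increments": [[[-1, -2, 30], [0, 0, 0], 1], [[0, 0, 30], [0, 0, 0], 1], [[0, 0, 25], [0, 0, 0], 1], [[0, 0, 20], [0, 0, 0], 1], [[0, 0, 0], [0, 0, 0], 0.6], [[0, 0, 0], [0, 0, 0], 0.4], [[0, 0, 0], [0, 0, 0], 0.2], [[0, 0, 0], [0, 0, 0], 0.2], [[0, 0, 0], [0, 0, 0], 0.2], [[0, 0, 0], [0, 0, 0], 0.2], [[0, 0, 0], [0, 0, 0], 0.2]]}}

```text
clock: 2.85
tcp_pos: [0.4798, -0.2015, 0.0222]
tcp_rot: [0.984, 0.179, 0.001, 0.001]
ft_force: [-2.2, 0.7, 12.4]
finger_gap: 0.0387
finger_force: 60.2
```

{"name": "send_rows", "arguments": {"increments": [[[0, 0, -10], [0, 0, 0], 0.2], [[0, 0, -20], [0, 0, 0], 0.2], [[0, 0, -30], [0, 0, 0], 0.2], [[0, 0, -40], [0, 0, 0], 0.2], [[0, 0, -30], [0, 0, 0], 0.2], [[0, 0, 0], [0, 0, 0], 0.2], [[0, 0, 0], [0, 0, 0], 0.2]]}}

```text
clock: 3.55
tcp_pos: [0.479, -0.201, 0.1511]
tcp_rot: [0.984, 0.179, 0.001, 0.001]
ft_force: [0.0, -0.1, -3.0]
finger_gap: 0.039
finger_force: 62.0
```

```bash
python3 - <<'E'
from h import *
np.set_printoptions(precision=4,suppress=True)
s=ctrl.sense();print(s['tcp_pos'],s['ft_force'],s['finger_gap'],s['finger_force'])
print(delta([.5349,.0583,.15],1.589+np.pi/2))
E
```

```text
[ 0.479  -0.201   0.1511] [ 0.0367 -0.055  -3.0162] 0.038962497020934565 62.01140284538269
(array([ 143.6697, -223.0085,    0.9545]), array([ 0.0017, -0.    , -1.2292]))
```

Shift 9 × [16, -24.8], then turn -1.229.

{"name": "send_rows", "arguments": {"increments": [[[16, -24.8, 0], [0, 0, 0], 0.2], [[16, -24.8, 0], [0, 0, 0], 0.2], [[16, -24.8, 0], [0, 0, 0], 0.2], [[16, -24.8, 0], [0, 0, 0], 0.2], [[16, -24.8, 0], [0, 0, 0], 0.2], [[16, -24.8, 0], [0, 0, 0], 0.2], [[16, -24.8, 0], [0, 0, 0], 0.2], [[16, -24.8, 0], [0, 0, 0], 0.2], [[16, -24.8, 0], [0, 0, 0], 0.2], [[0, 0, 0], [0, 0, -0.123], 0.2], [[0, 0, 0], [0, 0, -0.123], 0.2], [[0, 0, 0], [0, 0, -0.123], 0.2], [[0, 0, 0], [0, 0, -0.123], 0.2], [[0, 0, 0], [0, 0, -0.123], 0.2], [[0, 0, 0], [0, 0, -0.123], 0.2], [[0, 0, 0], [0, 0, -0.123], 0.2], [[0, 0, 0], [0, 0, -0.123], 0.2], [[0, 0, 0], [0, 0, -0.123], 0.2], [[0, 0, 0], [0, 0, -0.123], 0.2]]}}

```text
clock: 5.45
tcp_pos: [0.5342, 0.0587, 0.149]
tcp_rot: [0.699, 0.716, -0.001, -0.001]
ft_force: [-0.6, 0.2, -3.2]
finger_gap: 0.0389
finger_force: 62.0
```

{"name": "send_rows", "arguments": {"increments": [[[0, 0, 0], [0, 0, 0], 0.2], [[0, 0, 0], [0, 0, 0], 0.2]]}}

```text
clock: 5.65
tcp_pos: [0.5345, 0.0587, 0.1496]
tcp_rot: [0.702, 0.713, -0.001, -0.001]
ft_force: [-0.0, -0.4, -2.9]
finger_gap: 0.0388
finger_force: 62.0
```

```bash
python3 - <<'E'
from h import *
np.set_printoptions(precision=4,suppress=True)
s=ctrl.sense();print(s['tcp_pos'],s['joint_positions'])
print(delta([.5349,.0583,.15],1.589+np.pi/2))
a=grab('wrist','w2')['frame'];b=grab('scene','s2')['frame'][150:300,130:330]
cv2.imwrite('pics/c2.png',np.vstack([cv2.resize(a,(400,300)),cv2.resize(b,(400,300))])[:,:,::-1])
E
```

```text
[0.5345 0.0587 0.1496] [-0.0422  0.3328 -0.2138  1.0257 -0.      1.5132]
(array([-0.384 ,  0.4035, -0.4476]), array([-0.0015, -0.0001, -0.0029]))
```

View pics/c2.png

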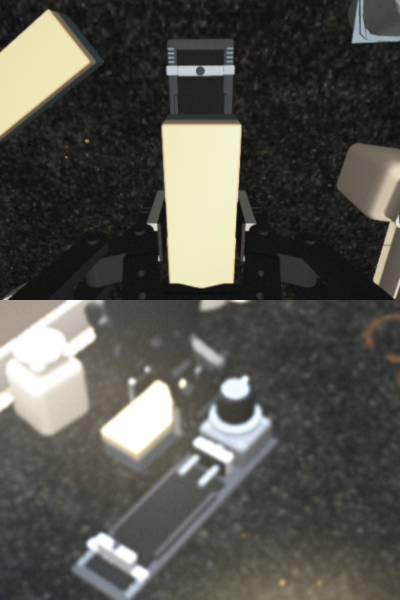

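The wrist view shows the stone (centre u≈202 of 400) in line with the holder's far end (u≈200.5), and the scene view shows it level above the bed. I'll check the lateral offset and the near-view holder line with the calibration.

```bash
python3 - <<'E'
from h import *
np.set_printoptions(precision=4,suppress=True)
f=load('w2'); k=512/400
for z,l in [(.008,[(167,41),(234,41)]),(.038,[(166,70),(235,70)]),(.0315+.1274-.0,[])]:
    for u,v in l: print(z,p3(f,u*k,v*k,z),p3(f,u*k,v*k))
d=f['depth']; print([p3(f,u*k,v*k) for u,v in [(165,130),(238,130),(202,130),(170,270),(234,270),(202,250)]])
print([p3(f,u*k,150*1.28,.1555)[:2] for u in (163,240)],[p3(f,u*k,270*1.28,.1555)[:2] for u in (167.5,236)])
print(f['world_from_camera'])
E
```

```text
0.008 [0.4988 0.1608 0.008 ] [0.499  0.1607 0.0091]
0.008 [0.5638 0.1619 0.008 ] [ 0.5648  0.1625 -0.0005]
0.038 [0.5011 0.1347 0.038 ] [ 0.496   0.1337 -0.0006]
0.038 [0.5626 0.1357 0.038 ] [ 0.5675  0.1348 -0.0012]
[array([0.515 , 0.1095, 0.1541]), array([0.5511, 0.1102, 0.1546]), array([0.5333, 0.11  , 0.1551]), array([0.5158, 0.0243, 0.1562]), array([ 0.5813, -0.1249, -0.0006]), array([0.5346, 0.0382, 0.1552])]
[array([0.5139, 0.0995]), array([0.5527, 0.1001])] [array([0.5142, 0.0236]), array([0.5552, 0.0243])]
[[ 0.9999  0.0156  0.0042  0.5325]
 [ 0.0162 -0.9469 -0.321   0.1414]
 [-0.001   0.3211 -0.9471  0.278 ]
 [ 0.      0.      0.      1.    ]]
```

{"name": "send_rows", "arguments": {"increments": [[[0, 0, 30], [0, 0, 0], 0.2], [[0, 0, 30], [0, 0, 0], 0.2], [[0, 0, 25], [0, 0, 0], 0.2], [[0, 0, 15], [0, 0, 0], 0.2], [[0, 0, 5], [0, 0, 0], 0.2], [[0, 0, 3], [0, 0, 0], 0.2], [[0, 0, 3], [0, 0, 0], 0.2], [[0, 0, 2], [0, 0, 0], 0.2], [[0, 0, 0], [0, 0, 0], 0.2]]}}

```text
clock: 6.65
tcp_pos: [0.5351, 0.0587, 0.0375]
tcp_rot: [0.7, 0.714, 0.0, 0.0]
ft_force: [-0.6, 0.1, -3.7]
finger_gap: 0.0386
finger_force: 61.9
```

{"name": "send_rows", "arguments": {"increments": [[[0, 0, 0.7], [0, 0, 0], 0.2], [[0, 0, 0.5], [0, 0, 0], 0.2], [[0, 0, 0], [0, 0, 0], 0.2]]}}

```text
clock: 6.95
tcp_pos: [0.5352, 0.0587, 0.0363]
tcp_rot: [0.7, 0.714, 0.0, 0.0]
ft_force: [-0.5, -0.4, -0.8]
finger_gap: 0.0387
finger_force: 62.1
```

Contact with the bed is felt (carried weight down from 3 N to 0.8 N). I release and retract.

{"name": "send_rows", "arguments": {"increments": [[[0, 0, 0], [0, 0, 0], 0.55], [[0, 0, 0], [0, 0, 0], 0.65], [[0, 0, 0], [0, 0, 0], 0.8], [[0, 0, 0], [0, 0, 0], 0.8], [[0, 0, 0], [0, 0, 0], 0.8], [[0, 0, -20], [0, 0, 0], 0.8], [[0, 0, -30], [0, 0, 0], 0.8], [[0, 0, -40], [0, 0, 0], 0.8], [[0, 0, -40], [0, 0, 0], 0.8], [[0, 0, 0], [0, 0, 0], 0.8], [[0, 0, 0], [0, 0, 0], 0.8]]}}

```text
clock: 8.05
tcp_pos: [0.5353, 0.0587, 0.1666]
tcp_rot: [0.7, 0.714, 0.001, 0.001]
ft_force: [0.2, -0.1, -0.7]
finger_gap: 0.0684
finger_force: 0.0
```

```bash
python3 - <<'E'
from h import *
np.set_printoptions(precision=4,suppress=True)
s=ctrl.sense();print(s['tcp_pos'],s['joint_positions'],s['finger_gap'])
f=grab('wrist','w3');F=f['frame']
m=((F.min(2)>120)).astype(np.uint8); m[:,:150]=0;m[:,360:]=0
for c in cv2.findContours(m,0,2)[0]:
    if cv2.contourArea(c)>3000:
        m2=np.zeros_like(m);cv2.drawContours(m2,[c],-1,1,-1);vs,us=np.nonzero(m2)
        D=np.array([p3(f,u,v) for u,v in zip(us[::5],vs[::5])]);q,*_=np.linalg.lstsq(np.c_[D[:,:2]-D[:,:2].mean(0),np.ones(len(D))],D[:,2],rcond=None);print('plane',q)
        P=np.array([p3(f,u,v,.042) for u,v in c[:,0]]); print(cv2.minAreaRect((P[:,:2]*1000).astype(np.float32)))
b=grab('scene','s3')['frame'][150:300,130:330]
cv2.imwrite('pics/c3.png',np.vstack([cv2.resize(F,(400,300)),cv2.resize(b,(400,300))])[:,:,::-1])
E
```

```text
[0.5353 0.0587 0.1666] [-0.0421  0.321  -0.1825  1.0658  0.      1.5096] 0.06842941703516404
plane [-0.0006  0.0633  0.0426]
((534.4920654296875, 58.63283920288086), (39.46653747558594, 108.58529663085938), 1.0784531831741333)
```

View pics/c3.png

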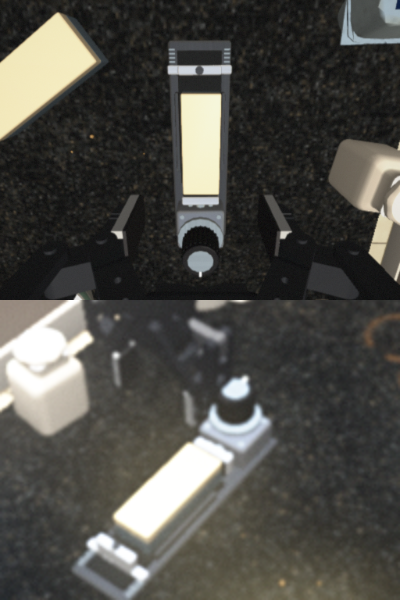

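The picture shows the stone in the bed between the stop (200,70) and the jaw (200,200). The fitted plane slope of 0.063 looks like edge pixels, so I'll check it on the interior only.

```bash
python3 - <<'E'
from h import *
np.set_printoptions(precision=4,suppress=True)
for n,(x0,x1,y0,y1) in [('w3',(236,276,130,240)),]:
    f=load(n)
    for v in range(125,246,15): print(v,[p3(f,u,v)[1:].round(4) for u in (240,256,270)])
f=load('s3'); F=f['frame']
m=(F.min(2)>150).astype(np.uint8);m[:, :180]=0;m[:220]=0;m[265:]=0;m[:,245:]=0
m=cv2.erode(m,np.ones((5,5)));vs,us=np.nonzero(m);D=np.array([p3(f,u,v) for u,v in zip(us,vs)])
D=D[abs(D[:,2]-np.median(D[:,2]))<.01]
q=np.linalg.lstsq(np.c_[D[:,:2]-D[:,:2].mean(0),np.ones(len(D))],D[:,2],rcond=None)[0];print(q,len(D),np.ptp(D,0),D.mean(0))
E
```

```text
125 [array([0.109 , 0.0429]), array([0.1092, 0.0427]), array([0.1095, 0.043 ])]
140 [array([0.0974, 0.0417]), array([0.0975, 0.0408]), array([0.098 , 0.0422])]
155 [array([0.0857, 0.042 ]), array([0.086 , 0.0424]), array([0.0864, 0.043 ])]
170 [array([0.0734, 0.0414]), array([0.0735, 0.0408]), array([0.0738, 0.0413])]
185 [array([0.061 , 0.0419]), array([0.0612, 0.0416]), array([0.0611, 0.0408])]
200 [array([0.0476, 0.0405]), array([0.0486, 0.0426]), array([0.0486, 0.0419])]
215 [array([0.0344, 0.041 ]), array([0.0346, 0.0407]), array([0.0355, 0.0423])]
230 [array([0.0213, 0.0423]), array([0.021 , 0.0412]), array([0.0212, 0.0411])]
245 [array([0.0072, 0.0424]), array([0.0067, 0.041 ]), array([0.0069, 0.0409])]
[-0.0188  0.0206  0.0413] 791 [0.0351 0.1213 0.0129] [0.5335 0.0547 0.0413]
```

The stone is flat (top at 42 mm over its whole length). Next is the knob. I move over it and wind the wrist back, so that one grip has nearly two turns' range.

```bash
python3 - <<'E'
from h import *
np.set_printoptions(precision=4,suppress=True)
print(delta([.5367,-.0483,.166],1.589+np.pi/2))
f=load('w3');print([p3(f,u*1.28,v*1.28,.089) for u,v in [(200,262)]], p3(f,256,335))
E
```

```text
(array([-107.0373,    0.2073,   -0.8582]), array([-0.0015, -0.0001,  0.0008]))
[array([ 0.5357, -0.0463,  0.089 ])] [ 0.5357 -0.0462  0.0888]
```

{"name": "send_rows", "arguments": {"increments": [[[-27, 0, 0], [0, 0, 0], 0.8], [[-27, 0, 0], [0, 0, 0], 0.8], [[-27, 0, 0], [0, 0, 0], 0.8], [[-26, 0, 0], [0, 0, 0], 0.8], [[0, 0, 0], [0, 0, -0.14], 0.8], [[0, 0, 0], [0, 0, -0.14], 0.8], [[0, 0, 0], [0, 0, -0.14], 0.8], [[0, 0, 0], [0, 0, -0.14], 0.8], [[0, 0, 0], [0, 0, -0.14], 0.8], [[0, 0, 0], [0, 0, -0.14], 0.8], [[0, 0, 0], [0, 0, -0.14], 0.8], [[0, 0, 0], [0, 0, -0.14], 0.8], [[0, 0, 0], [0, 0, -0.14], 0.8], [[0, 0, 0], [0, 0, -0.14], 0.8], [[0, 0, 0], [0, 0, -0.14], 0.8], [[0, 0, 0], [0, 0, 0], 0.8], [[0, 0, 0], [0, 0, 0], 0.8]]}}

```text
clock: 9.85
tcp_pos: [0.5367, -0.0482, 0.1653]
tcp_rot: [0.008, 1.0, 0.0, -0.001]
ft_force: [-0.5, -0.1, -0.3]
finger_gap: 0.0684
finger_force: 0.0
```

```bash
python3 - <<'E'
from h import *
np.set_printoptions(precision=4,suppress=True)
s=ctrl.sense();print(s['tcp_pos'],s['joint_positions'],s['tcp_rot'])
f=grab('wrist','w4')
E
```

```text
[ 0.5367 -0.0482  0.1653] [-0.2409  0.3243 -0.1814  1.0666  0.     -0.2249] [ 0.008   1.      0.0002 -0.0007]
```

View pics/w4.png

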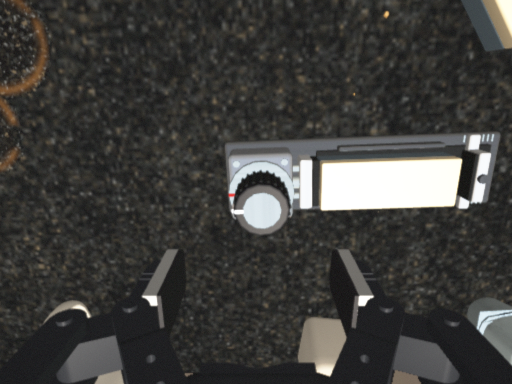

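The knob top is a clear circle centred at (262,210), with the marks together at left: white (238,212), red (232,195). I'll compute its centre from the opposite side and average with the earlier estimate.

```bash
python3 - <<'E'
from h import *
np.set_printoptions(precision=4,suppress=True)
f=load('w4');g=cv2.cvtColor(f['frame'],cv2.COLOR_RGB2GRAY)
m=np.zeros_like(g);m[180:240,230:295]=(f['depth'][180:240,230:295]<f['depth'][210,262]+.004)
P=np.array([p3(f,u,v,.089) for v,u in zip(*np.nonzero(m))]);print(P.mean(0),np.ptp(P,0),p3(f,262,210))
f=load('w3');m=np.zeros_like(g);m[305:370,225:290]=(abs(f['depth'][305:370,225:290]-f['depth'][335,256])<.008)
print(p3(f,262,210,.089))
E
```

```text
[ 0.5312 -0.0452  0.089 ] [0.0399 0.0411 0.    ] [ 0.5352 -0.045   0.0893]
[0.5378 0.0586 0.089 ]
```

{"name": "send_rows", "arguments": {"increments": [[[0.7, 1.2, 30], [0, 0, 0], 0.8], [[0, 0, 30], [0, 0, 0], 0.8], [[0, 0, 20], [0, 0, 0], 0.8], [[0, 0, 9], [0, 0, 0], 0.8], [[0, 0, 0], [0, 0, 0], 0.55], [[0, 0, 0], [0, 0, 0], 0.48], [[0, 0, 0], [0, 0, 0], 0.3], [[0, 0, 0], [0, 0, 0], 0.3], [[0, 0, 0], [0, 0, 0], 0.3], [[0, 0, 0], [0, 0, 0], 0.3]]}}

```text
clock: 10.9
tcp_pos: [0.5369, -0.0462, 0.0785]
tcp_rot: [0.006, 1.0, 0.001, 0.001]
ft_force: [-1.2, 8.8, 5.0]
finger_gap: 0.0364
finger_force: 59.4
```

{"name": "send_rows", "arguments": {"increments": [[[0, 0.8, 0], [0, 0, 0], 0.3], [[0, 0, 0], [0, 0, 0], 0.3], [[0, 0, 0], [0, 0, 0], 0.3]]}}

```text
clock: 11.2
tcp_pos: [0.537, -0.046, 0.0785]
tcp_rot: [0.006, 1.0, 0.0, 0.001]
ft_force: [-1.5, 6.2, 7.9]
finger_gap: 0.0361
finger_force: 59.6
```

{"name": "send_rows", "arguments": {"increments": [[[0, 0.7, 0], [0, 0, 0], 0.65], [[0, 0, 0], [0, 0, 0], 0.65], [[0, 0, 0], [0, 0, 0], 0.65], [[0, 0, 0], [0, 0, -0.14], 0.65], [[0, 0, 0], [0, 0, -0.14], 0.65], [[0, 0, 0], [0, 0, -0.14], 0.65], [[0, 0, 0], [0, 0, -0.14], 0.65], [[0, 0, 0], [0, 0, -0.14], 0.65], [[0, 0, 0], [0, 0, -0.14], 0.65], [[0, 0, 0], [0, 0, -0.14], 0.65], [[0, 0, 0], [0, 0, -0.14], 0.65], [[0, 0, 0], [0, 0, -0.14], 0.65], [[0, 0, 0], [0, 0, -0.14], 0.65], [[0, 0, 0], [0, 0, -0.14], 0.65], [[0, 0, 0], [0, 0, 0], 0.65], [[0, 0, 0], [0, 0, 0], 0.65]]}}

```text
clock: 12.8
tcp_pos: [0.5364, -0.0457, 0.0771]
tcp_rot: [-0.69, 0.724, -0.0, 0.0]
ft_force: [-0.2, -0.1, -0.1]
finger_gap: 0.0554
finger_force: 0.0
```

{"name": "send_rows", "arguments": {"increments": [[[0, 0, 0], [0, 0, 0], 0.48], [[0, 0, 0], [0, 0, 0], 0.3], [[0, 0, 0], [0, 0, 0], 0.3], [[0, 0, 0], [0, 0, 0], 0.3], [[0, 0, 0], [0, 0, 0], 0.3]]}}

```text
clock: 13.3
tcp_pos: [0.5365, -0.0457, 0.0774]
tcp_rot: [-0.691, 0.723, -0.0, 0.0]
ft_force: [-0.3, -0.2, 5.8]
finger_gap: 0.0367
finger_force: 59.3
```

Gripped along x, the side force is 0, so the centre is good. I wind back the rest and regrip.

{"name": "send_rows", "arguments": {"increments": [[[0, 0, 0], [0, 0, 0], 0.65], [[0, 0, 0], [0, 0, 0], 0.65], [[0, 0, 0], [0, 0, 0], 0.65], [[0, 0, 0], [0, 0, -0.13], 0.65], [[0, 0, 0], [0, 0, -0.13], 0.65], [[0, 0, 0], [0, 0, -0.13], 0.65], [[0, 0, 0], [0, 0, -0.13], 0.65], [[0, 0, 0], [0, 0, -0.13], 0.65], [[0, 0, 0], [0, 0, -0.13], 0.65], [[0, 0, 0], [0, 0, -0.13], 0.65], [[0, 0, 0], [0, 0, -0.13], 0.65], [[0, 0, 0], [0, 0, -0.13], 0.65], [[0, 0, 0], [0, 0, 0], 0.65], [[0, 0, 0], [0, 0, 0], 0.48], [[0, 0, 0], [0, 0, 0], 0.3], [[0, 0, 0], [0, 0, 0], 0.3], [[0, 0, 0], [0, 0, 0], 0.3], [[0, 0, 0], [0, 0, 0], 0.3]]}}

```text
clock: 15.1
tcp_pos: [0.5365, -0.0455, 0.0774]
tcp_rot: [0.975, -0.221, 0.0, -0.0]
ft_force: [-1.2, 1.9, 6.2]
finger_gap: 0.0363
finger_force: 59.3
```

```bash
cat > st.py <<'E'
from h import *
np.set_printoptions(precision=4,suppress=True)
s=ctrl.sense();print(s['clock'],s['tcp_pos'],s['joint_positions'],s['ft_force'],s['wrist_torque'],s['tau'][5],s['finger_gap'])
E
python3 st.py
```

```text
15.1 [ 0.5365 -0.0455  0.0774] [-0.2362  0.393  -0.3365  0.8409  0.0002 -2.9322] [-1.1511  1.8994  6.1687] [ 0.2855  0.2236 -0.2127] -0.18089761957526207 0.036317295271770765
```

{"name": "send_rows", "arguments": {"increments": [[[0, 0, 0], [0, 0, 0.1], 0.3], [[0, 0, 0], [0, 0, 0.1], 0.3], [[0, 0, 0], [0, 0, 0.1], 0.3], [[0, 0, 0], [0, 0, 0.1], 0.3], [[0, 0, 0], [0, 0, 0.1], 0.3], [[0, 0, 0], [0, 0, 0.1], 0.3], [[0, 0, 0], [0, 0, 0.1], 0.3], [[0, 0, 0], [0, 0, 0.1], 0.3], [[0, 0, 0], [0, 0, 0.1], 0.3], [[0, 0, 0], [0, 0, 0.1], 0.3]]}}

```text
clock: 16.1
tcp_pos: [0.5364, -0.0455, 0.0773]
tcp_rot: [0.749, -0.663, 0.0, -0.0]
ft_force: [-1.5, 1.2, 5.7]
finger_gap: 0.0365
finger_force: 59.3
```

```bash
python3 st.py; python3 - <<'E'
from h import *
a=grab('wrist','w5')['frame'];b=grab('scene','s5')['frame'][150:300,130:330]
cv2.imwrite('pics/c5.png',np.vstack([cv2.resize(a,(400,300)),cv2.resize(b,(400,300))])[:,:,::-1])
E
```

```text
16.1 [ 0.5364 -0.0455  0.0773] [-0.2361  0.393  -0.3366  0.8409  0.0003 -1.9284] [-1.5078  1.2072  5.7429] [0.2727 0.3908 0.1326] -1.927632987499237 0.03653976254172484
```

View pics/c5.png

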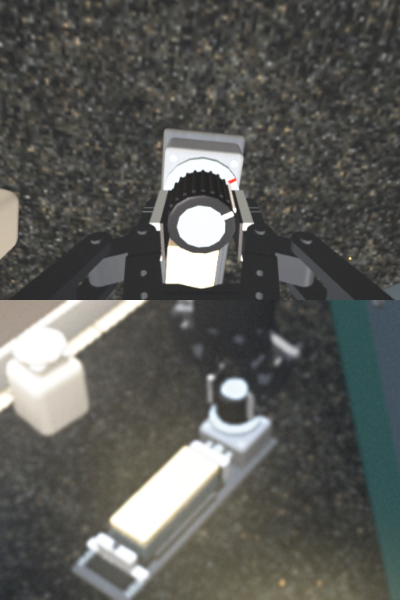

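White mark at (227,214) and red at (232,181) have turned together and both are visible while gripped, so slip can be measured each step. At 2.0 rad total, slip cannot exceed about 0.2 rad even with the nearest end stop, so I go on.

{"name": "send_rows", "arguments": {"increments": [[[0, 0, 0], [0, 0, 0.1], 0.3], [[0, 0, 0], [0, 0, 0.1], 0.3], [[0, 0, 0], [0, 0, 0.1], 0.3], [[0, 0, 0], [0, 0, 0.1], 0.3], [[0, 0, 0], [0, 0, 0.1], 0.3], [[0, 0, 0], [0, 0, 0.1], 0.3], [[0, 0, 0], [0, 0, 0.1], 0.3], [[0, 0, 0], [0, 0, 0.1], 0.3]]}}

```text
clock: 17.0
tcp_pos: [0.5365, -0.0454, 0.0773]
tcp_rot: [-0.432, 0.902, 0.0, 0.0]
ft_force: [-1.4, 2.5, 5.6]
finger_gap: 0.0361
finger_force: 59.3
```

```bash
cat > slip.py <<'E'
import sys
from h import *
C=np.array([.5365,-.0457])
def ang(P): d=P[:2]-C; return np.arctan2(d[1],d[0]),np.linalg.norm(d)*1000
def marks(f):
    F=f['frame'].astype(int)
    red=(F[...,0]>120)&(F[...,0]-F[...,1]>70)&(F[...,0]-F[...,2]>70)
    o=[]
    for v,u in zip(*np.nonzero(red)):
        a,r=ang(p3(f,u,v,.054))
        if 12<r<28:o.append((a,r))
    print('red',len(o),np.mean(o,0) if o else '')
    # white mark on top rim ring r 15..19 at z=.089: brightest angle
    T=f['world_from_camera'];Ti=np.linalg.inv(T);A=np.linspace(-np.pi,np.pi,361);g=f['frame'].min(2)
    # top disc centre offset correction from image: use ring profile
    prof=[]
    for a in A:
        s=0
        for r in (.0155,.0165,.0175):
            q=Ti@np.r_[C+r*np.array([np.cos(a),np.sin(a)]),.089,1];p=f['K']@q[:3];u,v=p[:2]/p[2]
            if 0<=u<511 and 0<=v<383: s+=int(g[int(round(v)),int(round(u))])
        prof.append(s/3)
    prof=np.array(prof);i=np.argsort(prof)[::-1][:8];print('white',np.c_[A[i],prof[i]].round(2).tolist())
if __name__=='__main__':
    if len(sys.argv)>2: f=load(sys.argv[1])
    else: f=grab('wrist',sys.argv[1]); import st
    marks(f)
E
python3 slip.py w6; python3 slip.py w5 x; python3 slip.py w4 x
```

```text
17.05 [ 0.5365 -0.0454  0.0774] [-0.2361  0.393  -0.3366  0.8409  0.0005 -1.1218] [-0.7964  1.86    6.6476] [ 0.4954  0.3571 -0.1158] -1.2893304973840714 0.03627610389055244
red 28 [ 2.9269 23.5436]
white [[2.88, 255.0], [2.93, 255.0], [2.91, 255.0], [2.86, 255.0], [2.84, 255.0], [2.97, 255.0], [2.95, 255.0], [2.98, 255.0]]
red 41 [-2.58091558 23.18524104]
white [[-2.67, 255.0], [-2.58, 255.0], [-2.65, 255.0], [-2.64, 255.0], [-2.62, 255.0], [-2.57, 255.0], [-2.6, 255.0], [-2.55, 255.0]]
red 16 [-1.57237173 22.6144913 ]
white [[-1.61, 255.0], [-1.59, 255.0], [-1.62, 255.0], [-1.57, 255.0], [-1.55, 255.0], [-1.52, 249.67], [-1.54, 249.33], [-1.66, 249.0]]
```

Slip measurement works and slip is 0 so far (red 2.93, white 2.91). Continuing.

{"name": "send_rows", "arguments": {"increments": [[[0, 0, 0], [0, 0, 0.1], 0.3], [[0, 0, 0], [0, 0, 0.1], 0.3], [[0, 0, 0], [0, 0, 0.1], 0.3], [[0, 0, 0], [0, 0, 0.1], 0.3], [[0, 0, 0], [0, 0, 0.1], 0.3]]}}

```text
clock: 17.55
tcp_pos: [0.5365, -0.0454, 0.0773]
tcp_rot: [-0.195, 0.981, 0.0, 0.0]
ft_force: [-0.3, 2.5, 5.1]
finger_gap: 0.0362
finger_force: 59.3
```

```bash
python3 slip.py w7
```

```text
17.6 [ 0.5365 -0.0454  0.0773] [-0.2361  0.3931 -0.3365  0.8408  0.0005 -0.6218] [-0.468   2.1219  4.7879] [ 0.5873  0.2192 -0.1552] -1.2908869609236717 0.03646604375539073
red 41 [ 2.4467 23.46  ]
white [[2.41, 246.0], [2.44, 246.0], [2.43, 246.0], [2.46, 245.67], [2.39, 242.33], [2.48, 239.0], [2.5, 236.33], [2.37, 218.33]]
```

{"name": "send_rows", "arguments": {"increments": [[[0, 0, 0], [0, 0, 0.1], 0.3], [[0, 0, 0], [0, 0, 0.1], 0.3], [[0, 0, 0], [0, 0, 0.1], 0.3], [[0, 0, 0], [0, 0, 0.1], 0.3], [[0, 0, 0], [0, 0, 0.1], 0.3]]}}

```text
clock: 18.1
tcp_pos: [0.5365, -0.0454, 0.0773]
tcp_rot: [0.054, 0.999, 0.0, 0.0]
ft_force: [0.0, 2.2, 6.3]
finger_gap: 0.0365
finger_force: 59.3
```

```bash
python3 slip.py w8
```

```text
18.15 [ 0.5366 -0.0454  0.0773] [-0.2361  0.393  -0.3365  0.8408  0.0005 -0.1219] [-0.4576  1.2671  4.7926] [ 0.491   0.1211 -0.155 ] -1.2297150492668152 0.03613973311646852
red 41 [ 1.9607 23.2747]
white [[1.95, 244.0], [1.97, 244.0], [1.94, 243.67], [1.92, 242.67], [1.99, 242.33], [2.01, 239.0], [1.9, 227.67], [2.02, 208.0]]
```

{"name": "send_rows", "arguments": {"increments": [[[0, 0, 0], [0, 0, 0.1], 0.3], [[0, 0, 0], [0, 0, 0.1], 0.3], [[0, 0, 0], [0, 0, 0.1], 0.3], [[0, 0, 0], [0, 0, 0.1], 0.3], [[0, 0, 0], [0, 0, 0.1], 0.3]]}}

```text
clock: 18.65
tcp_pos: [0.5365, -0.0455, 0.0773]
tcp_rot: [0.299, 0.954, 0.0, 0.0]
ft_force: [-1.0, 2.1, 5.4]
finger_gap: 0.0364
finger_force: 59.3
```

```bash
python3 slip.py w9
```

```text
18.7 [ 0.5366 -0.0454  0.0774] [-0.2361  0.393  -0.3365  0.8408  0.0004  0.378 ] [-0.5043  1.6856  5.07  ] [0.4408 0.0734 0.0103] -1.1697546020150185 0.03637732959516237
red 42 [ 1.6179 22.9236]
white [[1.47, 242.33], [1.45, 242.33], [1.48, 242.0], [1.5, 241.67], [1.43, 236.33], [1.52, 230.33], [1.54, 230.33], [1.41, 222.67]]
```

The knob has begun to slip, about 0.15 rad so far. I turn 0.3 more.

{"name": "send_rows", "arguments": {"increments": [[[0, 0, 0], [0, 0, 0.1], 0.3], [[0, 0, 0], [0, 0, 0.1], 0.3], [[0, 0, 0], [0, 0, 0.1], 0.3], [[0, 0, 0], [0, 0, 0], 0.3], [[0, 0, 0], [0, 0, 0], 0.3]]}}

```text
clock: 19.2
tcp_pos: [0.5366, -0.0455, 0.0774]
tcp_rot: [0.437, 0.9, 0.0, 0.0]
ft_force: [-1.3, 2.0, 5.2]
finger_gap: 0.0364
finger_force: 59.4
```

```bash
python3 slip.py w10
```

```text
19.25 [ 0.5366 -0.0455  0.0773] [-0.2361  0.393  -0.3365  0.8408  0.0004  0.6676] [-0.3033  1.3481  4.6131] [ 0.3425  0.0712 -0.0107] 0.04159604315645993 0.03671374565525455
red 43 [ 1.5738 22.772 ]
white [[1.19, 240.67], [1.17, 240.33], [1.15, 240.33], [1.2, 236.33], [1.22, 235.67], [1.13, 233.67], [1.12, 232.0], [1.24, 187.0]]
```

Slip is about 0.40 rad, mid-window, and the flange has stopped. I let go and rise.

{"name": "send_rows", "arguments": {"increments": [[[0, 0, 0], [0, 0, 0], 0.5], [[0, 0, 0], [0, 0, 0], 0.65], [[0, 0, 0], [0, 0, 0], 0.8], [[0, 0, 0], [0, 0, 0], 0.8], [[0, 0, -20], [0, 0, 0], 0.8], [[0, 0, -30], [0, 0, 0], 0.8], [[0, 0, -30], [0, 0, 0], 0.8], [[0, 0, -20], [0, 0, 0], 0.8], [[0, 0, 0], [0, 0, 0], 0.8], [[0, 0, 0], [0, 0, 0], 0.8]]}}

```text
clock: 20.25
tcp_pos: [0.5364, -0.0456, 0.1769]
tcp_rot: [0.436, 0.9, 0.0, 0.0]
ft_force: [0.3, 0.1, -0.4]
finger_gap: 0.0682
finger_force: 0.0
```

```bash
python3 slip.py w11; python3 - <<'E'
from h import *
a=load('w11')['frame'];b=grab('scene','s11')['frame'][150:300,130:330]
cv2.imwrite('pics/c11.png',np.vstack([cv2.resize(a,(400,300)),cv2.resize(b,(400,300))])[:,:,::-1])
E
```

```text
20.3 [ 0.536  -0.0455  0.1763] [-0.2362  0.3159 -0.1626  1.0932 -0.      0.6657] [ 0.87   -0.1741 -0.7111] [ 0.0245 -0.018   0.0271] 0.0031679232779424638 0.06816858118263903
red 16 [ 1.5931 22.6921]
white [[1.19, 242.67], [1.2, 242.0], [1.17, 240.67], [1.22, 239.0], [1.24, 232.0], [1.15, 223.33], [1.26, 214.67], [1.13, 202.67]]
```

View pics/c11.png

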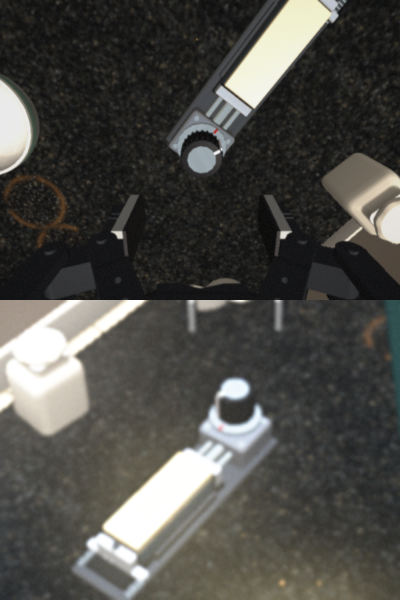

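The picture shows the stone against the end stop with the jaw on it, the marks apart (red (217,130), white (220,151)) by about 0.4 rad, and the gripper free. I hand in.

```bash
python3 -c "
from bench import ctrl
print(ctrl.finish_job())"
```

```text
the job is handed in; nothing more can be done
None
```

The job is handed in at about 20 s of the 72 s allowed; the hand-in gave no verdict. The stone lies flat in the bed, cream side up and clamped against the end stop; the knob slipped about 0.4 rad on its flange, and the gripper let go without going near the mug or jar.

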